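# Run the bench magnifier out one hole over the stone

### The job

The magnifier on the carving bench sits one notch short of the stone. Press the spring button of its telescopic boom flush, slide the lens-carrying sleeve outwards (away from the pillar) to the very next hole, and let the button snap out fully there; then let go. Do not force the sleeve against the button when it is out, do not touch the lens, and leave the other things on the bench alone.

Things in the scene. Friction and masses are not known exactly. Their poses are not given: they have to be found in the camera images.
- boom: Magnifier stand fixed to the bench: grey base plate, pillar, and a level square boom whose axis is 85 mm above the bench: a fixed 21 mm steel inner tube with a sliding aluminium sleeve over it. Origin on the bench straight below the button, under the boom's axis. +y runs along the boom from pillar to lens (outwards), +x is the side where the button sticks out, z up.
- pillar_top (a point): Centre of the top of the stand's grey pillar (36 mm square, 110 mm tall, so 25 mm above the boom's axis), 155 mm behind the button on the boom's line. Its base plate, 110 mm wide and 12 mm thick, ends 50 mm behind the button.
- sleeve (a joint): Slide of the sleeve (m): 0 = as found, button in the first hole; grows outwards, away from the pillar. Gritty: 7 N of friction. The next hole is 40 to 66 mm from the first, towards the pillar, on a hand-set strip in the +x wall, different each time: find it by feel. When it reaches the button, the button snaps out by itself and the sleeve stops dead. Play in a hole: 1 mm either way.
- sleeve_mid (a point): Point on the sleeve's axis, level with the button at the start; moves with the sleeve. The sleeve is a square tube 27 x 27 mm, wall 2 mm, from 110 mm behind this point (pillar side) to 91 mm in front of it; 13 mm wide holes in its +x wall, first one level with this point. Pads on both side walls hold it: 30 to 40 N of grip is plenty.
- button (a joint): Brass spring button, a round-ended pin 11 mm across on the fixed inner tube (m): 0 = fully out, 5 mm proud of the sleeve's face; grows as pressed; 0.005 = flush, 0.007 = under the sleeve's wall. Spring 3 N out, 6 N flush. Kept flush while the sleeve is drawn 3 to 6 mm with some 15 N, it slips under the wall and stays there. Out in a hole it locks the sleeve both ways.
- button_tip (a point): Outermost point of the button's round end when out: 18.5 mm from the boom's axis, at axis height. A flat finger pad over the button, with the other finger on the opposite wall, brings it flush at 15 N of grip or more. The button or the hole's edge is damaged when the sleeve is driven against it with more than 17 N.
- lens: The round magnifier, 100 mm across and 12 mm thick, level, fixed to the sleeve's outer end at the height of the boom's axis. Origin at its centre, 149 mm along the boom from point sleeve_mid. Fragile.
- stone: Grey-green rough jade, about 65 mm across and 45 mm tall, on the bench beyond the lens. Origin at its underside's centre. Leave alone.
- rough: Brown rough stone, about 85 mm across and 60 mm tall. Origin at its underside. Leave alone.
- flashlight: Brass inspection torch lying on two rubber feet, 115 mm long, 32 mm thick, on the bench on the boom's -x side. Origin at its underside. Leave alone.
- handpiece: Green rotary carving handpiece lying on the boom's +x side, 155 mm long, 30 mm thick. Origin at its underside. Leave alone.
- stick_a: Wooden marking stick 120 x 9 x 8 mm, lying near the stand's base. Leave alone.
- stick_b: Another such stick, elsewhere. Leave alone.
- bit_cup: White ceramic cup, 70 mm across, 75 mm tall. Leave alone.
- brush: Brush 160 mm long. Leave alone.

How it is judged:
By the outcome, as a careful person would: the job done as asked, in the order asked, and still so for the second after the job is handed in, with the robot touching nothing.
It also fails if it takes over 42 s, if anything falls off the work surface, if the arm or the gripper's body presses on something with over 40 N, if the wrist force passes 120 N, or if a joint passes its speed limit or range.

### The arm

A 6-joint arm with a two-finger parallel gripper is mounted at the origin on the work surface. World frame = base frame: x ahead of the robot, y to its left, z up, the work surface at z = 0. Lengths are in mm, angles in rad, forces in N, time in s.
With the tool pointing down it reaches from about 275 to 975 mm from the base axis. Payload 8.4 kg.
Tool frame: the origin (TCP) lies at the very end of the fingers, on their centre line; the grasp point (between the pads) lies 19 mm behind it; z points along the fingers, y is the direction in which the jaws open and shut (so a half turn about z gives the same grasp; the last joint's range is limited). The gripper opens to 92 mm and grips with 3 to 60 N. Pads are 20 mm wide; open, the fingers measure 128 mm over their backs; the gripper's body (75 mm by 189 mm) begins 69 mm behind the grasp point.
Start: joints at [1.131, 0.353, 1.633, -0, 1.155, -0.002], TCP at [264.966, 566.057, 214.583] pointing down, gripper open.
Joint ranges: [-2.63, 2.63], [-0.92, 2.1], [0.06, 2.66], [-1.3, 4.44], [0, 2.69], [-3.02, 3.02]. Speed limits (rad/s): [2.22, 2.22, 2.79, 3.14, 3.14, 3.14].

### API

Orientations are given as [roll, pitch, yaw] about the fixed x, y, z axes, in that order (R = Rz(yaw) Ry(pitch) Rx(roll)).
In Python, from rig import env gives the robot as it stands. The module is installed in compiled form; this text tells all that it offers.
- The arm moves only by the shell command python3 -m jog 'ROWS'. ROWS is text: rows parted by semicolons, each of 7 numbers parted by spaces: the shift along the world's x, y, z scaled (see below), then the turn, a rotation vector about the world's x, y, z scaled (see below), then the opening, from 0 (shut) to 1 (fully open). A call has 1 to 12 rows; each row shifts and turns the pose as measured when the row begins; what a row does not reach is not made up. The controller multiplies each number of a shift by 50 cm and each number of a turn by 0.5 rad. A row lasts 1/10 s, in which the tool goes at most 50 mm and 8.59 degrees, less where a joint would pass 70% of its speed; a pose out of reach is approached as far as the arm can. A call with a number of a shift or a turn outside -1 to 1 is refused whole. A call with a gripper value outside its range is refused whole. The fingers move at their own pace and stop on an object; the grip force is fixed at half the most. Time passes only in rows, so rows that do not move let the fingers close. It gives the time, the measured TCP pose, the force and the opening at its end, in the units of the state.
- env.read_state(): the state, without advancing time (a new reading comes with each control period).
- env.camera(name): name is "scene" or "side" or "wrist"; returns the picture (420x560x3 uint8, blue, green, red); there is no depth.
- env.camera_info(name): a dict with "camera_matrix" (3x3 intrinsics, pixels), "rvec" (rotation vector, rad) and "tvec" (3), from world to camera coordinates, as OpenCV has them; the wrist camera has in their place "tool_from_camera" (4x4, takes a point from camera to tool coordinates, whose origin is the TCP and whose axes are the flange's). Camera axes: x right, y down, z forward; pixel columns grow to the right and rows downward; lengths in mm; the calibration is good to about 2 mm. A picture is of the moment at which its call begins: read the wrist's pose just before it. camera_info takes no time and is no camera call.
- env.close_job(): hands the job in, once; it reports no verdict.
The state is a dict: "time": time; "qpos": joint angles; "dq": joint speeds; "joint_torque": joint torques, N m; "ee_pos": TCP position; "tool_rot": TCP orientation; "wrist_force": force on the tool from outside, world axes, zero at the start; "torque": the same for the moment, N m; "finger_gap": opening from 0.0 (shut) to 1.0 (fully open).
Only numpy, scipy, OpenCV 4.12 (cv2) and the standard library are available. Lean on these libraries where they do the work, as an engineer would, in place of code of your own. Each camera call takes 0.05 s, during which the arm holds its last target. There are 200 camera calls.

## Working session

There is one attempt and no reset: what is moved stays moved. The work goes in short steps, Python scripts to look and compute and a shell command to move; the robot and the scene stay as the last step left them, time stands still between calls to the robot, and variables do not carry over. Pictures are saved under pics/ and viewed, about 8 in all and at most 12, crops included, and the job is handed in when it is done.

```bash
mkdir -p pics; python3 - <<'E'
from rig import env
import cv2, numpy as np
s=env.read_state(); print(s)
for n in("scene","side"):
    cv2.imwrite(f"pics/{n}0.png",env.camera(n)); print(n,env.camera_info(n))
print(env.camera_info("wrist"))
E
```

```text
{'time': 0.0, 'qpos': array([ 1.13059680e+00,  3.53627327e-01,  1.63415473e+00, -6.90510328e-06,
        1.15524513e+00, -2.41383049e-03]), 'dq': array([ 0.00179577,  0.00106343, -0.00052375,  0.00030215,  0.00101016,
        0.00087058]), 'joint_torque': array([-1.80694501e-04, -5.93848157e+01, -3.34219730e+01,  6.97843381e-02,
        2.33512698e-02, -7.03393312e-05]), 'ee_pos': array([264.74489287, 565.57687332, 213.8679149 ]), 'tool_rot': array([-3.14015811e+00,  2.85069730e-06,  2.70380975e+00]), 'wrist_force': array([ 0.12670226,  0.13022774, -0.33508114]), 'torque': array([-0.00067533,  0.00239719,  0.01546241]), 'finger_gap': 0.9968330242895723}
scene {'camera_matrix': array([[381.83269435,   0.        , 284.76248879],
       [  0.        , 381.83269435, 209.97304747],
       [  0.        ,   0.        ,   1.        ]]), 'rvec': array([ 0.71845249,  2.68437859, -1.05139959]), 'tvec': array([ 501.26535313, -159.24718475, 1255.35610591])}
side {'camera_matrix': array([[441.64026448,   0.        , 278.45529592],
       [  0.        , 441.64026448, 211.73861807],
       [  0.        ,   0.        ,   1.        ]]), 'rvec': array([ 2.28592679, -0.59901944,  0.2571851 ]), 'tvec': array([-506.60865718,  261.84704454, 1101.57294816])}
{'camera_matrix': array([[325.06074281,   0.        , 282.16001625],
       [  0.        , 325.06074281, 213.97958169],
       [  0.        ,   0.        ,   1.        ]]), 'tool_from_camera': array([[-3.61750762e-04, -9.59497536e-01, -2.81716785e-01,
         7.98453879e+01],
       [ 9.99999588e-01, -5.81755012e-04,  6.97302746e-04,
         2.91129257e-02],
       [-8.32950419e-04, -2.81716416e-01,  9.59497351e-01,
        -1.70420962e+02],
       [ 0.00000000e+00,  0.00000000e+00,  0.00000000e+00,
         1.00000000e+00]])}
```

View pics/scene0.png

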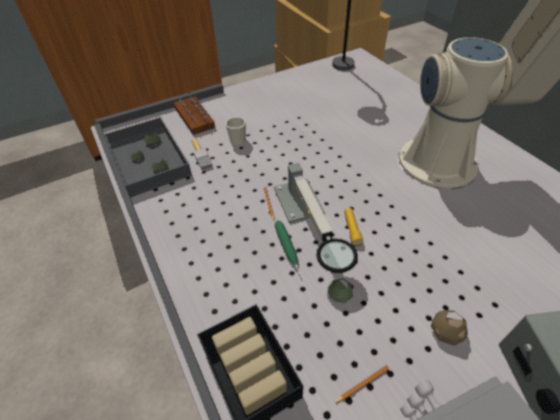

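View pics/side0.png

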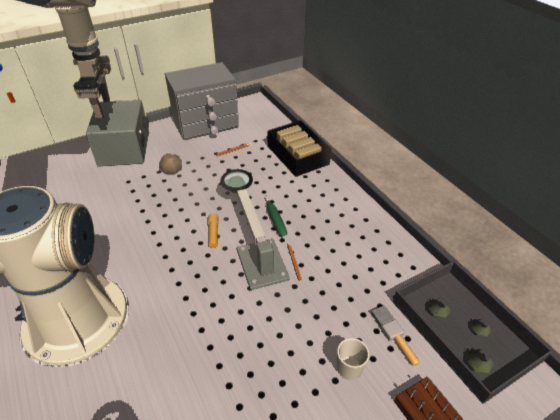

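The scene view shows the pillar top at about (294,167) and the lens centre at about (337,255). In the side view they are at about (266,245) and (236,181). I'll cast rays and check against the expected 304 mm between pillar and lens.

```bash
cat > h.py <<'E'
from rig import env
import cv2, numpy as np
from scipy.spatial.transform import Rotation as R
def cam(n,st=None):
    i=env.camera_info(n); K=i["camera_matrix"]
    if n=="wrist":
        T=np.eye(4); T[:3,:3]=R.from_euler("xyz",st["tool_rot"]).as_matrix(); T[:3,3]=st["ee_pos"]
        W=T@i["tool_from_camera"]; return K,W[:3,:3],W[:3,3]
    Rm=cv2.Rodrigues(i["rvec"])[0]; return K,Rm.T,-Rm.T@i["tvec"]
def ray(c,p,z):
    K,A,o=c; d=A@np.linalg.solve(K,[p[0],p[1],1]); return o+d*(z-o[2])/d[2]
def proj(c,P):
    K,A,o=c; q=K@(A.T@(np.asarray(P,float)-o)); return q[:2]/q[2]
E
python3 - <<'E'
from h import *
np.set_printoptions(precision=1,suppress=True)
for n,a,b in(("scene",(294,167),(337,255)),("side",(266,245),(236,181))):
    c=cam(n); p=ray(c,a,110);l=ray(c,b,85); d=l-p
    print(n,p,l,np.linalg.norm(d[:2]),np.degrees(np.arctan2(d[1],d[0])), "button",p+d*155/304)
c=cam("scene");im=cv2.imread("pics/scene0.png");cv2.imwrite("pics/s1.png",cv2.resize(im[140:290,240:390],None,fx=4,fy=4,interpolation=2))
E
```

```text
scene [ 482.9 -108.2  110. ] [540.9 190.8  85. ] 304.52899212532014 79.01061347120013 button [512.5  44.3  97.3]
side [ 483.1 -109.2  110. ] [535.9 181.8  85. ] 295.76737042025513 79.7202492849962 button [510.   39.2  97.3]
```

View pics/s1.png

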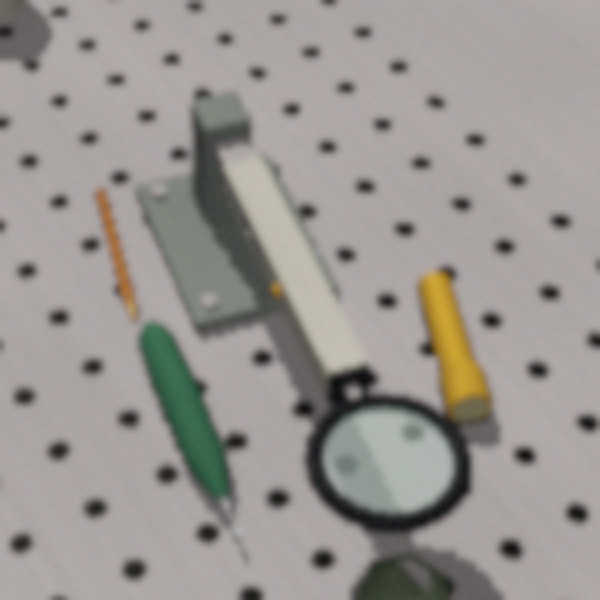

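The pillar-to-lens distance from the scene view is 304.5 mm against 304 expected. The boom points at about 79.3° and the button is near (512,43). Next I move above it with tool x along the boom (yaw about 1.386).

```bash
python3 -m jog '0.041 -0.087 0 0 0 -0.22 1;0.041 -0.087 0 0 0 -0.22 1;0.041 -0.087 0 0 0 -0.22 1;0.041 -0.087 0 0 0 -0.22 1;0.041 -0.087 0 0 0 -0.22 1;0.041 -0.087 0 0 0 -0.22 1;0.041 -0.087 0 0 0 -0.22 1;0.041 -0.087 0 0 0 -0.22 1;0.041 -0.087 0 0 0 -0.22 1;0.041 -0.087 0 0 0 -0.22 1;0.041 -0.087 0 0 0 -0.22 1;0.041 -0.087 0 0 0 -0.22 1'
```

```text
time: 1.3
ee_pos: [511.9, 27.1, 211.2]
tool_rot: [-3.139, -0.001, 1.341]
wrist_force: [0.8, 0.6, 0.2]
finger_gap: 1.0
```

```bash
python3 -m jog '0 0.03 -0.03 0 0 0.09 1;0 0 0 0 0 0 1;0 0 0 0 0 0 1' ; python3 - <<'E'
from h import *
np.set_printoptions(precision=1,suppress=True)
s=env.read_state(); im=env.camera("wrist"); cv2.imwrite("pics/w1.png",im)
print(s["ee_pos"],s["tool_rot"],s["dq"].max())
np.save("w1.npy",[s["ee_pos"],s["tool_rot"]])
c=cam("wrist",s)
for P in([482.9,-108.2,110],[540.9,190.8,85],[512+18,42-3,85]): print(proj(c,P))
E
```

```text
time: 1.6
ee_pos: [514.3, 34.4, 195.8]
tool_rot: [-3.14, 0.001, 1.372]
wrist_force: [0.5, 0.7, 0.5]
finger_gap: 0.999
[514.3  34.4 195.8] [-3.1  0.   1.4] 0.018410102185555346
[279.7 365.8]
[276.2  10.9]
[298.7 203. ]
```

View pics/w1.png

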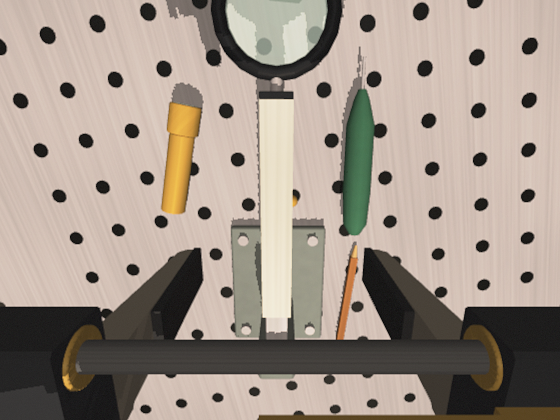

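The wrist view shows the sleeve running up the middle (columns ~260–293, rows 98–318) and the brass button at about (296,201) on its right side. The fingers straddle it on both sides. Next I measure the sleeve's edges and the button.

```bash
python3 - <<'E'
from h import *
np.set_printoptions(precision=2,suppress=True)
p=np.load("w1.npy",allow_pickle=True); s=dict(ee_pos=p[0].astype(float),tool_rot=p[1].astype(float)); c=cam("wrist",s)
im=cv2.imread("pics/w1.png"); hsv=cv2.cvtColor(im,cv2.COLOR_BGR2HSV)
m=cv2.inRange(hsv,(18,15,190),(40,90,255)); n,l,st,ce=cv2.connectedComponentsWithStats(m)
k=l[200,275]; print(st[k])
L=[];Rr=[]
for v in range(110,305,5):
    u=np.where(l[v]==k)[0]; L.append(ray(c,(u.min()-.5,v),98.5)[:2]); Rr.append(ray(c,(u.max()+.5,v),98.5)[:2])
L,Rr=np.array(L),np.array(Rr); print("width",np.linalg.norm(L-Rr,axis=1)[[0,10,20,38]])
M=(L+Rr)/2; vx,vy,x0,y0=cv2.fitLine(M.astype(np.float32),cv2.DIST_HUBER,0,.01,.01).ravel()
if vy<0: vx,vy=-vx,-vy
print("dir",np.arctan2(vy,vx),"pt",x0,y0)
b=cv2.inRange(hsv,(10,120,90),(28,255,255)); b[:180]=0;b[225:]=0;b[:,:289]=0;b[:,310:]=0
yx=np.argwhere(b); print("button px",len(yx),yx.mean(0)[::-1],yx.min(0),yx.max(0))
P=ray(c,yx.mean(0)[::-1],86)[:2]; d=np.array([vx,vy]); o=np.array([x0,y0])
t=(P-o)@d; q=o+d*t; print("button",P,"offset",(P-o)@[vy,-vx],"axis pt",q)
e=np.array([vy,-vx]); tcp=s["ee_pos"][:2]; print("tcp lateral",(tcp-o)@e,"along short of button",t-(tcp-o)@d)
print("ends", [(ray(c,(276,v),98.5)[:2]-q)@d for v in (st[k][1],st[k][1]+st[k][3])])
E
```

```text
[ 259   99   35  219 6918]
width [26.68 27.01 27.37 27.  ]
dir 1.3667923 pt 510.97714 45.414856
button px 36 [294.33 200.64] [196 293] [206 297]
button [526.58  42.12] offset 15.943012997253998 axis pt [510.96  45.35]
tcp lateral 5.445402910820284 along short of button 10.013426914083663
ends [np.float64(84.42506409087788), np.float64(-111.50577866225522)]
```

The sleeve width comes out at 27 mm, the rear end at −111 mm and the button at 16 mm from the axis, all consistent with the given sizes. The axis point at the button is (511,45.4). I'll descend with the pad centred about 2 mm towards the pillar.

```bash
python3 -m jog '-0.007 0.018 -0.02 0 0 0 1;0 0 -0.06 0 0 0 1;0 0 -0.06 0 0 0 1;0 0 -0.06 0 0 0 1;0 0 -0.05 0 0 0 1;0 0 0 0 0 0 1'
```

```text
time: 2.25
ee_pos: [508.1, 52.1, 68.0]
tool_rot: [3.139, -0.001, 1.382]
wrist_force: [0.7, -0.2, -0.5]
finger_gap: 1.003
```

```bash
python3 -m jog '0.005 -0.017 -0.004 0 0 -0.03 1;0 0 0 0 0 0 1;0 0 0 0 0 0 1'
```

```text
time: 2.55
ee_pos: [511.3, 44.9, 68.0]
tool_rot: [3.137, -0.002, 1.368]
wrist_force: [0.0, 0.6, 0.6]
finger_gap: 0.996
```

```bash
python3 -m jog '-0.001 -0.004 -0.003 0 0 0 1;0 0 0 0 0 0 1'; python3 - <<'E'
from h import *
np.set_printoptions(precision=2,suppress=True)
s=env.read_state(); im=env.camera("wrist"); cv2.imwrite("pics/w2.png",im); np.save("w2.npy",[s["ee_pos"],s["tool_rot"]])
c=cam("wrist",s); print(s["ee_pos"],s["tool_rot"])
d=np.array([.2026,.979,0]);e=np.array([.979,-.2026,0]);q=np.array([511,45.35,85])
print("pred button",proj(c,q+18.5*e),"axis",proj(c,q+[0,0,13.5]))
E
```

```text
time: 2.75
ee_pos: [512.1, 42.9, 68.2]
tool_rot: [3.134, -0.003, 1.368]
wrist_force: [-0.3, -0.4, 0.2]
finger_gap: 0.999
[512.14  42.85  68.24] [ 3.13 -0.    1.37]
pred button [314.92 273.89] axis [279.41 286.77]
```

View pics/w2.png

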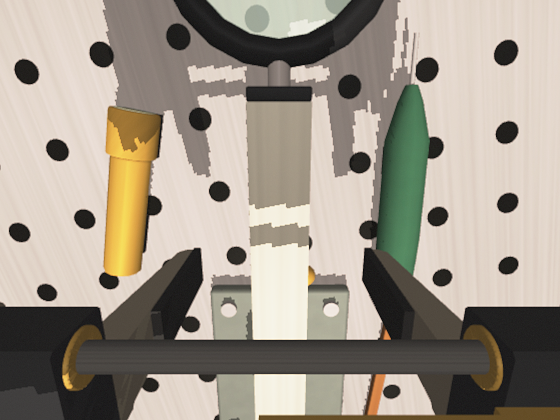

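The close view shows the button at about (311,275), against a predicted tip of (315,274), and the sleeve centred at column 280 as predicted. The fingers are clear on both sides. I shift 1.6 mm sideways and 2 mm down, then close on the button.

```bash
python3 -m jog '-0.004 0.001 -0.006 0 0 0 1;0 0 0 0 0 0 0.6;0 0 0 0 0 0 0.5;0 0 0 0 0 0 0.5'
```

```text
time: 3.2
ee_pos: [510.3, 43.4, 65.6]
tool_rot: [3.133, -0.003, 1.368]
wrist_force: [0.3, 0.5, -0.1]
finger_gap: 0.762
```

```bash
python3 -m jog '0 0 0 0 0 0 0;0 0 0 0 0 0 0;0 0 0 0 0 0 0;0 0 0 0 0 0 0;0 0 0 0 0 0 0;0 0 0 0 0 0 0;0 0 0 0 0 0 0;0 0 0 0 0 0 0'
```

```text
time: 4.0
ee_pos: [510.8, 43.4, 65.7]
tool_rot: [3.133, -0.003, 1.367]
wrist_force: [0.9, -0.4, -0.5]
finger_gap: 0.293
```

The gap is 0.293 × 92 = 27.0 mm, so the pads are on both walls and the button is flush. Now small outward pulls while watching the force.

```bash
python3 -m jog '0.0006 0.003 0 0 0 0 0;0.0006 0.003 0 0 0 0 0'
```

```text
time: 4.2
ee_pos: [510.9, 44.0, 65.7]
tool_rot: [3.133, 0.001, 1.369]
wrist_force: [-0.5, -12.0, 2.5]
finger_gap: 0.297
```

```bash
python3 -m jog '0.0006 0.003 0 0 0 0 0;0.0006 0.003 0 0 0 0 0'
```

```text
time: 4.4
ee_pos: [510.8, 44.0, 65.7]
tool_rot: [3.133, 0.006, 1.37]
wrist_force: [-0.2, -11.1, 2.2]
finger_gap: 0.29
```

```bash
python3 -m jog '0.0007 0.0037 0 0 0 0 0;0.0007 0.0037 0 0 0 0 0'
```

```text
time: 4.6
ee_pos: [511.0, 44.6, 65.7]
tool_rot: [3.134, 0.01, 1.371]
wrist_force: [-1.1, -11.2, 2.1]
finger_gap: 0.291
```

```bash
python3 -m jog '0.0008 0.004 0 0 -0.01 0 0;0.0008 0.004 0 0 -0.01 0 0'
```

```text
time: 4.8
ee_pos: [511.3, 45.5, 65.7]
tool_rot: [3.124, 0.013, 1.371]
wrist_force: [1.1, -12.7, 2.8]
finger_gap: 0.291
```

```bash
python3 -m jog '0.0008 0.004 0 0 -0.01 0 0;0.0008 0.004 0 0 -0.01 0 0'
```

```text
time: 5.0
ee_pos: [511.7, 46.4, 65.7]
tool_rot: [3.115, 0.016, 1.371]
wrist_force: [3.3, -12.4, -0.1]
finger_gap: 0.289
```

The turn I added was about the wrong axis and tilted the tool about 1° around the boom. I undo that while continuing the pull.

```bash
python3 -m jog '0.0006 0.004 0 0.01 0.012 0 0;0.0006 0.004 0 0.01 0.012 0 0'
```

```text
time: 5.2
ee_pos: [511.5, 46.8, 65.7]
tool_rot: [3.129, 0.014, 1.373]
wrist_force: [-0.2, -13.3, 2.0]
finger_gap: 0.293
```

```bash
python3 -m jog '0.0008 0.0042 0 0.012 0.006 0 0;0.0008 0.0042 0 0.012 0.004 0 0;0.0008 0.0042 0 0.01 0 0 0'
```

```text
time: 5.5
ee_pos: [511.5, 47.5, 65.6]
tool_rot: [3.139, 0.006, 1.375]
wrist_force: [-1.2, -13.6, 3.6]
finger_gap: 0.293
```

```bash
python3 -m jog '0.0009 0.0046 0 0.004 0 0 0;0.0009 0.0046 0 0.004 0 0 0;0.0009 0.0046 0 0.004 0 0 0'
```

```text
time: 5.8
ee_pos: [511.5, 47.7, 65.6]
tool_rot: [3.141, 0.01, 1.377]
wrist_force: [-1.1, -15.7, 2.5]
finger_gap: 0.292
```

```bash
cat > sl.py <<'E'
from h import *
np.set_printoptions(precision=2,suppress=True)
d=np.array([.2026,.979,0]);q=np.array([511,45.35,85])
def cap(im,s):
    c=cam("wrist",s); g=im.astype(int).sum(2)[60:130,265:295].mean(1) # dark cap rows
    k=np.where(g<150)[0]; k=k+60
    return k.min(),k.max(),(ray(c,(280,k.max()+.5),98.5)-q)@d
if __name__=="__main__":
    import sys
    p=np.load("w2.npy"); print("before",cap(cv2.imread("pics/w2.png"),dict(ee_pos=p[0],tool_rot=p[1])))
    s=env.read_state(); im=env.camera("wrist"); cv2.imwrite(sys.argv[1],im); print("now",cap(im,s),(s["ee_pos"]-q)@d,s["wrist_force"]@d,s["tool_rot"])
E
python3 sl.py pics/w3.png
```

```text
before (np.int64(60), np.int64(100), np.float64(84.66981708093834))
now (np.int64(60), np.int64(102), np.float64(88.81485301977028)) 2.4572548470408875 -15.60260087000511 [3.14 0.01 1.38]
```

View pics/w3.png

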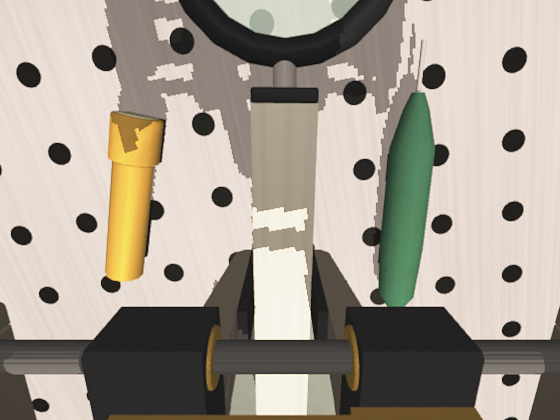

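The view shows the jaws closed on the sleeve. The end cap has moved from 84.7 to 88.8 mm, so the sleeve has come 4.1 mm with the tool. I keep pulling at about 15 N.

```bash
python3 -m jog '0.0009 0.0046 0 0.01 -0.002 0 0;0.0009 0.0046 0 0.01 -0.002 0 0;0.0009 0.0046 0 0.008 -0.002 0 0;0.0009 0.0046 0 0.008 -0.002 0 0'
```

```text
time: 6.25
ee_pos: [511.6, 47.9, 65.6]
tool_rot: [3.141, 0.005, 1.38]
wrist_force: [-1.8, -16.0, 2.2]
finger_gap: 0.288
```

```bash
python3 -m jog '0.0009 0.0046 0 0.005 0 -0.012 0;0.0009 0.0046 0 0.005 0 -0.012 0;0.0009 0.0046 0 0.005 0 -0.01 0;0.0009 0.0046 0 0.005 0 -0.01 0'
```

```text
time: 6.65
ee_pos: [511.5, 47.9, 65.6]
tool_rot: [-3.141, 0.01, 1.363]
wrist_force: [-2.8, -16.3, 4.2]
finger_gap: 0.29
```

```bash
python3 -m jog '0.001 0.0047 0 0 0 0 0;0.001 0.0047 0 0 0 0 0'; python3 -c "
from h import *
s=env.read_state();print(s['wrist_force'],s['torque'],s['ee_pos'],s['dq'])"
```

```text
time: 6.85
ee_pos: [511.5, 47.9, 65.6]
tool_rot: [-3.14, 0.017, 1.367]
wrist_force: [-1.3, -15.1, 3.7]
finger_gap: 0.287
[ -1.2613514  -15.11158742   3.6517515 ] [-2.54575112  0.04493008  0.08259036] [511.47572181  47.87393179  65.56808822] [ 0.0229252   0.00482086 -0.00872357 -0.05125902  0.01641738  0.04454894]
```

```bash
python3 -m jog '0.001 0.005 0 0 0 0 0;0.001 0.005 0 0 0 0 0'
```

```text
time: 7.05
ee_pos: [511.5, 47.9, 65.6]
tool_rot: [-3.14, 0.025, 1.37]
wrist_force: [-1.6, -17.2, 2.2]
finger_gap: 0.293
```

```bash
python3 -m jog '0.001 0.005 0 0.02 -0.003 -0.004 0;0.001 0.005 0 0.02 -0.003 -0.004 0;0.001 0.005 0 0.02 -0.003 -0.004 0;0.001 0.005 0 0.02 -0.003 0 0'; python3 sl.py pics/w4.png
```

```text
time: 7.45
ee_pos: [511.6, 48.7, 65.6]
tool_rot: [-3.137, -0.001, 1.37]
wrist_force: [-1.6, -14.7, 3.2]
finger_gap: 0.293
before (np.int64(60), np.int64(100), np.float64(84.67334480388595))
now (np.int64(60), np.int64(103), np.float64(89.08952180958164)) 3.4198061800104447 -14.758976338830246 [-3.14 -0.    1.37]
```

```bash
python3 -m jog '0.001 0.0052 0 0.016 -0.003 -0.004 0;0.001 0.0052 0 0.016 -0.003 -0.004 0;0.001 0.0052 0 0.016 -0.003 0 0;0.001 0.0052 0 0.016 -0.003 0 0'
```

```text
time: 7.9
ee_pos: [511.7, 49.4, 65.5]
tool_rot: [-3.136, -0.019, 1.372]
wrist_force: [-0.7, -16.1, 3.7]
finger_gap: 0.294
```

The grasp point itself (19 mm above the TCP) has crept 4.6 → 5.0 → 5.4 → 5.75 mm. I continue at the same force.

```bash
python3 -m jog '0.001 0.005 0 0.004 0 -0.004 0;0.001 0.005 0 0.004 0 -0.004 0;0.001 0.005 0 0.004 0 0 0'; python3 sl.py pics/w5.png
```

```text
time: 8.2
ee_pos: [511.7, 49.3, 65.5]
tool_rot: [-3.135, -0.013, 1.372]
wrist_force: [-1.7, -17.1, 4.3]
finger_gap: 0.288
before (np.int64(60), np.int64(100), np.float64(84.6775702031593))
now (np.int64(60), np.int64(103), np.float64(89.27039728633362)) 3.96173892008636 -17.10859630227533 [-3.14 -0.01  1.37]
```

```bash
cat > sub.py <<'E'
from sl import *
def edge(im,s):
    c=cam("wrist",s); g=im.astype(float).sum(2); out=[]
    for u in range(266,300,3):
        col=g[85:120,u]; k=np.argmax(np.diff(col)); gr=np.diff(col)[max(0,k-2):k+3]
        v=85+max(0,k-2)+.5+(gr*np.arange(len(gr))).sum()/gr.sum(); out.append((ray(c,(u,v),98.5)-q)@d)
    return np.median(out),np.std(out)
def pl(im,s): # fixed reference: base-plate/peg holes -> torch's far end
    c=cam("wrist",s); h=cv2.cvtColor(im,cv2.COLOR_BGR2HSV); m=cv2.inRange(h,(12,120,100),(30,255,255)); m[:,230:]=0;m[:90]=0;m[290:]=0
    n,l,st,ce=cv2.connectedComponentsWithStats(m); k=1+st[1:,4].argmax(); yx=np.argwhere(l==k)
    return [(ray(c,(ce[k][0],v),20)-q)@d for v in (yx[:,0].min(),yx[:,0].max(),ce[k][1])]
if __name__=="__main__":
    P=np.load("w2.npy"); a=cv2.imread("pics/w2.png"); s0=dict(ee_pos=P[0],tool_rot=P[1]); s=env.read_state(); b=cv2.imread("pics/w5.png")
    print(edge(a,s0),pl(a,s0)); print(edge(b,s),pl(b,s))
E
python3 sub.py
```

```text
(np.float64(84.39008274566153), np.float64(0.014870265585742039)) [np.float64(84.82822174053423), np.float64(-33.93027253909923), np.float64(32.70681585144677)]
(np.float64(88.99215330959947), np.float64(0.041414160204048416)) [np.float64(84.95426725776294), np.float64(-34.33387807762822), np.float64(32.54788551556303)]
```

View pics/w5.png

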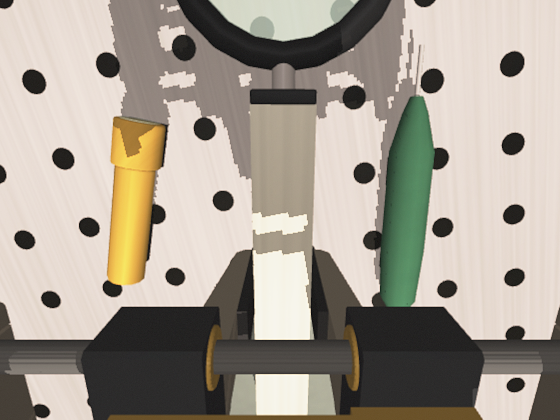

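The view shows the sleeve still clamped. Its end cap is now about 4.7 mm out (torch reference steady to 0.2 mm), so it is creeping. I continue.

```bash
python3 -m jog '0.001 0.0052 0 0.008 0 -0.004 0;0.001 0.0052 0 0.008 0 -0.004 0;0.001 0.0052 0 0.008 0 0 0;0.001 0.0052 0 0.008 0 0 0'
```

```text
time: 8.65
ee_pos: [511.6, 49.3, 65.5]
tool_rot: [-3.132, -0.013, 1.374]
wrist_force: [-2.4, -17.5, 4.3]
finger_gap: 0.291
```

```bash
python3 -m jog '0.001 0.0052 0 0.006 -0.01 -0.007 0;0.001 0.0052 0 0.006 -0.01 -0.007 0;0.001 0.0052 0 0.006 -0.006 -0.004 0;0.001 0.0052 0 0.006 0 0 0'
```

```text
time: 9.05
ee_pos: [511.8, 49.3, 65.6]
tool_rot: [3.141, -0.011, 1.37]
wrist_force: [-1.5, -18.9, 4.1]
finger_gap: 0.29
```

Still stalled at about 19 N, which is above what should be needed, so I won't pull harder. I relax, open a little and look at the button.

```bash
python3 -m jog '0 0 0 0 0 0 0;0 0 0 0 0 0 0.5;0 0 0 0 0 0 0.6;0 0 0 0 0 0 0.8;0 0 0 0 0 0 0.8'; python3 - <<'E'
from sub import *
s=env.read_state(); im=env.camera("wrist"); cv2.imwrite("pics/w6.png",im); np.save("w6.npy",[s["ee_pos"],s["tool_rot"]])
print(edge(im,s),(s["ee_pos"]-q)@d)
c=env.camera("scene"); a=cv2.resize(im[200:330,200:360],None,fx=4,fy=4,interpolation=2); b=cv2.resize(c[185:240,280:345],(614,520),interpolation=2)
cv2.imwrite("pics/v6.png",cv2.resize(np.hstack([a,b[:520]]),None,fx=.63,fy=.63))
E
```

```text
time: 9.55
ee_pos: [511.5, 49.0, 65.4]
tool_rot: [3.141, -0.011, 1.37]
wrist_force: [-0.8, 0.1, -0.2]
finger_gap: 0.617
(np.float64(88.64661928512763), np.float64(0.012218887026638469)) 3.646614856590031
```

View pics/v6.png

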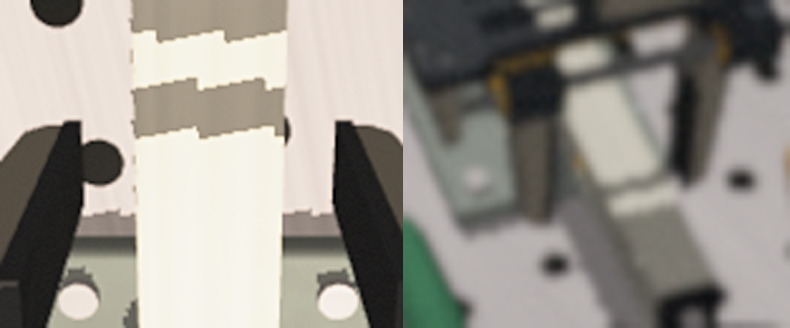

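With the jaws open, nothing sticks out of the sleeve's +x edge and the sleeve has stayed at about 4.3 mm. So the hole's edge already holds the button down. The pad may have been dragging on the button, so I regrip about 23 mm further out, clear of the button and lens, and pull gently there.

```bash
python3 -m jog '0.005 0.023 0 0 0.0 0 0.6;0.005 0.022 0 0 0 0 0.6;0 0 0 0 0 0 0.6;0 0 0 0 0 0 0.6'
```

```text
time: 10.05
ee_pos: [517.2, 74.2, 65.5]
tool_rot: [3.141, -0.011, 1.37]
wrist_force: [0.3, -0.2, -0.1]
finger_gap: 0.597
```

```bash
python3 -m jog '0 0 0 -0.022 0.004 -0.006 0.4;0 0 0 0 0 0 0;0 0 0 0 0 0 0;0 0 0 0 0 0 0;0 0 0 0 0 0 0'; python3 -m jog '0.0007 0.0036 0 0 0 0 0;0.0007 0.0036 0 0 0 0 0'
```

```text
time: 10.55
ee_pos: [517.0, 74.2, 65.4]
tool_rot: [3.141, 0.001, 1.367]
wrist_force: [0.5, 2.1, -0.2]
finger_gap: 0.289
time: 10.75
ee_pos: [517.0, 74.4, 65.3]
tool_rot: [3.141, 0.006, 1.369]
wrist_force: [-0.5, -14.8, 3.1]
finger_gap: 0.293
```

```bash
python3 -m jog '0.0008 0.004 0 0.008 -0.002 -0.003 0;0.0008 0.004 0 0.008 -0.002 -0.003 0;0.0008 0.004 0 0.008 -0.002 -0.003 0'
```

```text
time: 11.05
ee_pos: [517.0, 74.5, 65.3]
tool_rot: [3.141, 0.003, 1.367]
wrist_force: [-0.1, -11.6, 1.9]
finger_gap: 0.29
```

```bash
python3 -m jog '0.001 0.0046 0 0.008 -0.002 -0.003 0;0.001 0.0048 0 0.008 -0.002 -0.003 0;0.001 0.0048 0 0.008 -0.002 -0.003 0;0.001 0.0048 0 0.008 -0.002 -0.003 0'
```

```text
time: 11.45
ee_pos: [517.0, 74.6, 65.3]
tool_rot: [-3.141, 0.0, 1.366]
wrist_force: [-1.3, -14.4, 4.1]
finger_gap: 0.293
```

```bash
python3 -m jog '0.001 0.0052 0 0.008 -0.003 -0.003 0;0.001 0.0052 0 0.008 -0.003 -0.003 0;0.001 0.0052 0 0.008 -0.003 -0.003 0;0.001 0.0052 0 0.008 -0.003 -0.003 0'; python3 - <<'E'
from sub import *
s=env.read_state(); im=env.camera("wrist"); cv2.imwrite("pics/w7.png",im)
print(edge(im,s),s["wrist_force"]@d,(s["ee_pos"]-q)@d)
E
```

```text
time: 11.85
ee_pos: [517.0, 74.7, 65.3]
tool_rot: [3.14, -0.001, 1.366]
wrist_force: [0.3, -15.9, 4.6]
finger_gap: 0.292
(np.float64(113.04109891480661), np.float64(1.650713163732607)) -15.491267671878003 29.998927569924394
```

Still held at about 16 N. I go back so the pad is squarely over the button, aligned and keeping it flush, and draw there.

```bash
python3 -m jog '0 0 0 0 0 0 0;0 0 0 0 0 0 0.6;0 0 0 0 0 0 0.6;-0.0066 -0.032 0.0 0 0 0 0.6;-0.0066 -0.032 0 0 0 0 0.6;0 0 0 0 0 0 0.6;0 0 0 0 0 0 0.6'; python3 - <<'E'
from sub import *
s=env.read_state(); im=env.camera("wrist"); cv2.imwrite("pics/w8.png",im)
c=cam("wrist",s); pb=proj(c,q+np.array([.979,-.2026,0])*18.5); print((s["ee_pos"]-q)@d,(s["ee_pos"]-q)@[.979,-.2026,0],pb,proj(c,q+d*88.7+[0,0,13.5]))
h=cv2.cvtColor(im,cv2.COLOR_BGR2HSV); m=cv2.inRange(h,(10,110,80),(30,255,255)); u,v=pb.astype(int); w=m[v-25:v+25,u-25:u+12]; yx=np.argwhere(w); print(len(yx), yx.min(0)+[v-25,u-25] if len(yx) else "", yx.max(0)+[v-25,u-25] if len(yx) else "")
cv2.imwrite("pics/v8.png",cv2.resize(im[v-50:v+50,u-80:u+50],None,fx=5,fy=5,interpolation=2))
E
```

```text
time: 12.6
ee_pos: [509.8, 40.0, 65.3]
tool_rot: [3.14, -0.001, 1.366]
wrist_force: [0.2, 0.5, -0.2]
finger_gap: 0.601
-5.512242297794755 -0.1116830448860453 [318.86 270.71] [282.48  80.63]
0
```

View pics/v8.png

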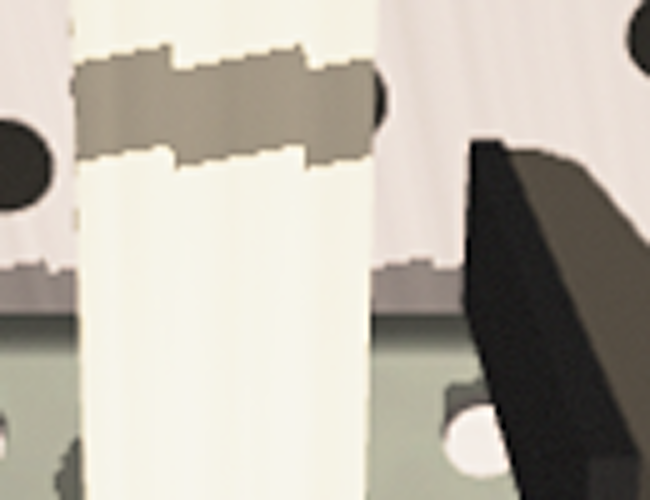

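The button no longer protrudes: the sleeve's right edge at column ~370 is clean, so the pin is held below the face by the hole's edge, part way under the wall. Drawing force minus 7 N friction leaves only about 9–12 N at the edge, so a slightly firmer draw is still inside the 17 N limit. I regrip here with the pad over the hole.

```bash
python3 -m jog '0 0 0 0 0 0 0;0 0 0 0 0 0 0;0 0 0 0 0 0 0;0 0 0 0 0 0 0;0.0008 0.004 0 0.006 -0.002 0 0;0.001 0.005 0 0.006 -0.002 -0.002 0;0.001 0.0056 0 0.006 -0.002 -0.003 0'
```

```text
time: 13.35
ee_pos: [510.4, 42.7, 65.4]
tool_rot: [3.139, -0.0, 1.371]
wrist_force: [-1.6, -21.0, 2.6]
finger_gap: 0.289
```

```bash
python3 -m jog '0.001 0.0048 0 0.008 -0.002 -0.003 0;0.001 0.0048 0 0.008 -0.002 -0.003 0'; python3 - <<'E'
from sub import *
s=env.read_state(); im=env.camera("wrist"); cv2.imwrite("pics/w9.png",im)
c=cam("wrist",s); g=im.astype(float).sum(2); o=[]
vp=int(proj(c,q+d*89+[0,0,13.5])[1])
for u in range(268,298,3):
    D=np.diff(g[vp-14:vp+15,u]); k=np.argmax(D); o.append((ray(c,(u,vp-14+k+.5),98.5)-q)@d)
print(np.median(o)-84.39,s["wrist_force"]@d,(s["ee_pos"]-q)@d)
E
```

```text
time: 13.55
ee_pos: [510.6, 43.5, 65.3]
tool_rot: [3.14, -0.002, 1.37]
wrist_force: [-1.5, -14.7, 2.9]
finger_gap: 0.29
6.432961483812292 -14.653349906814974 -1.897908310336018
```

The sleeve is at 6.4 mm and the force is down to 14.7 N, so the edge is passing over the button. I continue with smaller steps.

```bash
python3 -m jog '0.0009 0.0044 0 0.004 -0.002 -0.003 0;0.0009 0.0044 0 0.004 -0.002 -0.003 0;0.0009 0.0044 0 0.004 -0.002 -0.003 0;0.0009 0.0044 0 0.004 -0.002 -0.003 0'
```

```text
time: 14.0
ee_pos: [511.2, 46.1, 65.4]
tool_rot: [3.138, -0.001, 1.368]
wrist_force: [0.3, -12.7, 1.7]
finger_gap: 0.292
```

Sliding at about 12–13 N and roughly 9 mm out. I use faster rows up to about 33 mm, before the window for the next hole.

```bash
python3 -m jog '0.0014 0.007 0 0.004 0 -0.002 0;0.0014 0.007 0 0.004 0 -0.002 0;0.0014 0.007 0 0.004 0 -0.002 0;0.0014 0.007 0 0.004 0 -0.002 0;0.0014 0.007 0 0.004 0 -0.002 0'
```

```text
time: 14.5
ee_pos: [513.2, 56.0, 65.4]
tool_rot: [3.142, 0.002, 1.368]
wrist_force: [-1.1, -12.3, 2.2]
finger_gap: 0.289
```

```bash
python3 -m jog '0.0014 0.007 0 0.004 0 -0.002 0;0.0014 0.007 0 0.004 0 -0.002 0;0.0014 0.007 0 0.004 0 -0.002 0;0.0014 0.007 0 0.004 0 -0.002 0;0.0014 0.007 0 0.004 0 -0.002 0;0.0014 0.007 0 0.004 0 -0.002 0;0.0012 0.006 0 0.002 0 0 0'
```

```text
time: 15.2
ee_pos: [515.9, 69.8, 65.3]
tool_rot: [-3.138, 0.007, 1.37]
wrist_force: [-1.3, -11.4, 2.1]
finger_gap: 0.292
```

```bash
python3 -m jog '0.0009 0.0045 0 0.008 -0.004 -0.003 0;0.0009 0.0045 0 0.008 -0.003 -0.003 0;0.0009 0.0045 0 0.004 -0.003 -0.003 0;0.0009 0.0045 0 0.004 -0.003 -0.003 0;0.0009 0.0045 0 0.004 -0.003 -0.003 0;0.0009 0.0045 0 0.004 -0.003 -0.003 0;0.0009 0.0045 0 0.004 0 -0.003 0;0.0009 0.0045 0 0.004 0 -0.003 0'
```

```text
time: 16.0
ee_pos: [517.4, 76.3, 65.4]
tool_rot: [3.141, 0.005, 1.367]
wrist_force: [-0.1, -11.2, 2.1]
finger_gap: 0.297
```

```bash
python3 -m jog '0.0009 0.0045 0 0.006 -0.002 -0.002 0;0.0009 0.0045 0 0.006 -0.002 -0.002 0;0.0009 0.0045 0 0.006 -0.002 -0.002 0;0.0009 0.0045 0 0.004 -0.002 -0.002 0;0.0009 0.0045 0 0.004 -0.002 -0.002 0;0.0009 0.0045 0 0.004 -0.002 -0.002 0'
```

```text
time: 16.6
ee_pos: [518.3, 80.9, 65.4]
tool_rot: [3.139, 0.004, 1.368]
wrist_force: [-0.2, -11.1, 3.3]
finger_gap: 0.292
```

```bash
python3 -m jog '0.0009 0.0045 0 0.006 0 -0.002 0;0.0009 0.0045 0 0.006 0 -0.002 0;0.0009 0.0045 0 0.006 0 -0.002 0;0.0009 0.0045 0 0.004 0 -0.002 0;0.0009 0.0045 0 0.004 0 -0.002 0;0.0009 0.0045 0 0.004 0 -0.002 0'
```

```text
time: 17.2
ee_pos: [519.2, 85.3, 65.3]
tool_rot: [-3.139, 0.005, 1.369]
wrist_force: [-1.8, -11.1, 2.1]
finger_gap: 0.288
```

```bash
python3 -m jog '0.0009 0.0045 0 0.006 -0.004 -0.003 0;0.0009 0.0045 0 0.006 -0.004 -0.003 0;0.0009 0.0045 0 0.006 -0.004 -0.002 0;0.0009 0.0045 0 0.004 -0.002 -0.002 0;0.0009 0.0045 0 0.004 -0.002 -0.002 0;0.0009 0.0045 0 0.004 0 -0.002 0'
```

```text
time: 17.8
ee_pos: [520.1, 89.7, 65.4]
tool_rot: [3.14, 0.004, 1.368]
wrist_force: [0.9, -11.7, 3.3]
finger_gap: 0.294
```

```bash
python3 -m jog '0.0009 0.0045 0 0.006 0 -0.002 0;0.0009 0.0045 0 0.006 0 -0.002 0;0.0009 0.0045 0 0.006 0 -0.002 0;0.0009 0.0045 0 0.004 0 -0.002 0;0.0009 0.0045 0 0.004 0 -0.002 0;0.0009 0.0045 0 0.004 0 -0.002 0'
```

```text
time: 18.4
ee_pos: [521.2, 95.2, 65.4]
tool_rot: [-3.139, 0.002, 1.368]
wrist_force: [-1.2, -1.9, -0.1]
finger_gap: 0.292
```

The force dropped to 2 N at about 59 mm, so the button has probably just snapped out. I test gently.

```bash
python3 -m jog '0.0005 0.0024 0 0 0 0 0;0.0005 0.0024 0 0 0 0 0'
```

```text
time: 18.6
ee_pos: [521.5, 96.8, 65.4]
tool_rot: [-3.139, 0.004, 1.369]
wrist_force: [-1.4, -3.6, 1.3]
finger_gap: 0.29
```

```bash
python3 -m jog '0.0004 0.002 0 0 0 0 0;0.0004 0.002 0 0 0 0 0'
```

```text
time: 18.8
ee_pos: [521.8, 98.2, 65.4]
tool_rot: [-3.139, 0.005, 1.369]
wrist_force: [-1.1, -7.4, 2.2]
finger_gap: 0.294
```

```bash
python3 -m jog '0.0004 0.002 0 0 0 0 0;0.0004 0.002 0 0 0 0 0'; python3 - <<'E'
from h import *
s=env.read_state(); im=env.camera("wrist"); cv2.imwrite("pics/w10.png",im); sc=env.camera("scene"); cv2.imwrite("pics/sc10.png",sc)
d=np.array([.2026,.979,0]);q=np.array([511,45.35,85]);c=cam("wrist",s)
print((s["ee_pos"]-q)@d,proj(c,q+18.5*np.array([.979,-.2026,0])),proj(cam("scene"),q+18.5*np.array([.979,-.2026,0])))
g=im.astype(float).sum(2); L=(s["ee_pos"]-q)@d+8.3+84.4;vp=int(proj(c,q+d*L+[0,0,13.5])[1]); o=[]
for u in range(268,298,3):
    D=np.diff(g[vp-12:vp+13,u]); o.append((ray(c,(u,vp-12+np.argmax(D)+.5),98.5)-q)@d)
print("slide",np.median(o)-84.39)
m=cv2.inRange(cv2.cvtColor(sc,cv2.COLOR_BGR2HSV),(10,110,80),(30,255,255)); print(np.argwhere(m[200:225,298:320])+[200,298])
m0=cv2.inRange(cv2.cvtColor(cv2.imread("pics/scene0.png"),cv2.COLOR_BGR2HSV),(10,110,80),(30,255,255)); print((m0[200:225,298:320]>0).sum())
E
```

```text
time: 19.0
ee_pos: [522.0, 99.3, 65.4]
tool_rot: [-3.139, 0.007, 1.37]
wrist_force: [-1.3, -7.3, 2.0]
finger_gap: 0.294
55.09708654205001 [315.02466979 368.85904986] [307.88838981 212.84122556]
slide 63.64871227493175
[[200 308]
 [200 309]
 [200 310]
 [200 311]
 [201 304]
 [202 304]]
6
```

The sleeve is at 63.6 mm and moving on bare friction (7 N), with the dome rising into the hole. I continue gently until it stops.

```bash
python3 -m jog '0.0004 0.0022 0 0.004 0 0 0;0.0004 0.0022 0 0.004 0 0 0'; python3 -m jog '0.0004 0.0022 0 0.004 0 0 0;0.0004 0.0022 0 0.004 0 0 0'
```

```text
time: 19.3
ee_pos: [522.2, 100.4, 65.4]
tool_rot: [-3.138, 0.005, 1.371]
wrist_force: [-2.4, -10.2, 2.9]
finger_gap: 0.292
time: 19.5
ee_pos: [522.2, 100.5, 65.4]
tool_rot: [-3.137, 0.005, 1.372]
wrist_force: [-1.6, -11.9, 2.9]
finger_gap: 0.289
```

It stopped dead at about 64.7 mm: the force rose to 12 N with no motion. I relax, open, lift clear and look.

```bash
python3 -m jog '0 0 0 0 0 0 0;0 0 0 0 0 0 0.7;0 0 0 0 0 0 0.8;0 0 0 0 0 0 0.8;0 0 0.06 0 0 0 0.8;-0.01 -0.05 0.08 0 0 0 0.8;-0.01 -0.05 0.08 0 0 0 0.8;0 0 0 0 0 0 0.8;0 0 0 0 0 0 0.8'; python3 - <<'E'
from h import *
s=env.read_state(); im=env.camera("wrist"); cv2.imwrite("pics/w11.png",im); sc=env.camera("scene"); c=cam("wrist",s)
d=np.array([.2026,.979,0]);q=np.array([511,45.35,85]); e=np.array([.979,-.2026,0]); b=proj(c,q+16*e); print(b,s["ee_pos"])
h=cv2.inRange(cv2.cvtColor(im,cv2.COLOR_BGR2HSV),(10,120,90),(28,255,255)); u,v=b.astype(int); w=h[v-15:v+15,u-12:u+15]; yx=np.argwhere(w)+[v-15,u-12]
print(len(yx),yx.min(0),yx.max(0)); m=yx.mean(0)[::-1]; P=ray(c,m,86); print("btn along,off",(P-q)@d,(P-q)@e,"far",(ray(c,(yx[:,1].max()+.5,m[1]),85)-q)@e)
g=im.astype(float).sum(2);vp=int(proj(c,q+d*149+[0,0,13.5])[1]);print("cap row",vp)
if vp>15: print("slide",np.median([(ray(c,(x,vp-12+np.argmax(np.diff(g[vp-12:vp+13,x]))+.5),98.5)-q)@d for x in range(268,292,3)])-84.39)
a=cv2.resize(im[v-60:v+40,u-70:u+60],None,fx=4,fy=4,interpolation=2); cc=cv2.resize(sc[190:240,280:340],(480,400),interpolation=2)
cv2.imwrite("pics/v11.png",cv2.resize(np.hstack([a,cc]),None,fx=.77,fy=.77))
E
```

```text
time: 20.4
ee_pos: [511.1, 51.5, 178.1]
tool_rot: [-3.135, 0.003, 1.373]
wrist_force: [0.8, 0.2, -0.0]
finger_gap: 0.801
[303.00652575 223.52457982] [511.14570057  51.46004091 178.07803311]
34 [219 301] [229 305]
btn along,off -0.43919335317602715 15.792529384771248 far 18.134582260649967
cap row 21
slide 65.33606067614964
```

View pics/v11.png

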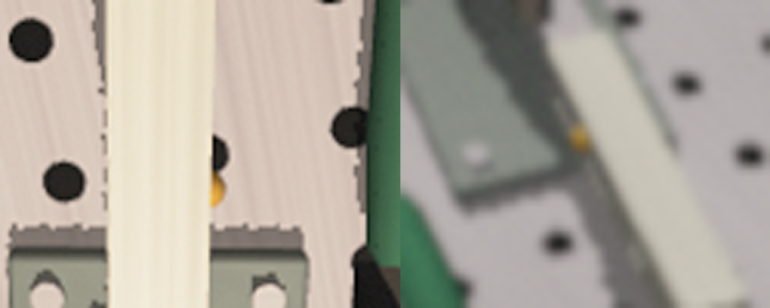

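The button is fully out again: 34 px of brass against 36 at the start, tip at 18.1 mm from the axis against 18.5 expected. The sleeve sits at about 65 mm and the arm is clear. Handing in.

```bash
python3 -c "
from rig import env
s=env.read_state();print(s['time'],s['wrist_force']);print(env.close_job())"
```

```text
20.5 [-0.16412916  0.71698554 -0.33577538]
the job is handed in; nothing more can be done
None
```

The magnifier is now one hole further out, with the button snapped out and the gripper clear of everything. I handed the job in at 20.5 s.

**What I did:** I pressed the button flush between the pads and drew the sleeve outwards until the hole's edge slid over it. I then slid it about 65 mm in small steps. At the next hole the sleeve's resistance dropped and then it stopped dead, loaded there to no more than about 12 N at the wrist. I relaxed, opened the gripper and lifted away.

**Last checks:**
- **Button:** it sticks out as far as it did at the start. The tip is 18.1 mm from the axis (18.5 mm expected), and 34 brass pixels show against 36 before.
- **Sleeve:** it sits at about 65 mm, within the 40–66 mm range for the next hole.
- **Wrist force:** it reads zero to within 1 N.
- **Other things on the bench:** I did not touch the lens or anything else. I made no final check on the other objects.

**What did not go smoothly:**
- **Pull force:** getting the button under the wall took more than the expected 15 N. The wrist read up to 19 N while the pad was pressing the button flush, then 21 N at the last pull, with the button already below the face. Taking off the 7 N of friction, I put the force on the button at about 14 N, under the 17 N limit. If the limit counts the full pull, it was exceeded.
- **Extra grips:** I released and regripped twice on the way. One of those grips pulled about 16 N on the sleeve further out, with no pad over the button. The button was below the face before that pull and after it.

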